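Set the roller valve against the cam

TASK

On the profile plate, set the roller valve against the hand-cranked cam, using only gentle pushes of the fingertips or the outside of the fingers: grip and lift nothing. First push the crank handle round until the cam's low point faces the roller, and only then push the valve carriage forward by the plate at its back until its roller rests against the cam. Leave the loose parts and tools where they lie.

Things in the scene. Friction and masses are not known exactly. Their poses are not given: they have to be found in the camera images.
- rig: the cam rig, fixed: a slotted aluminium profile plate 300 (x) x 240 (y) x 20 mm (z); on its middle line a carriage between rails (36 mm high above the table) and beyond it a cam on an upright shaft. Origin: centre of the plate's underside, on the table; x points along the rails from carriage to cam, z up. It stands turned by up to 0.5 rad.
- cam_axis (a point): point on the cam's upright shaft (rig x = +50 mm, y = 0), 70 mm above the table, level with the top of the crank arm. The shaft nut ends at 77 mm.
- crank_handle (a point): centre of the top of the upright black crank handle, 116 mm above the table: a round stem 20 mm thick on the end of the flat bright crank arm (18 mm wide, top 70 mm above the table); push it at 75 to 115 mm height. It circles the shaft at 62 mm radius, clear above all else, either way without stops. The arm lies over the cam's high point: the low point is straight opposite the handle.
- cam_low (a point): the low point on the cam's rim, 28 mm from the shaft. The cam is an eccentric dark steel disc 84 mm in diameter, 12 mm thick (38 to 50 mm above the table), its centre 14 mm off the shaft, so the rim is 28 mm from the shaft at the low point and 56 mm at the high point.
- low_mark (a point): fixed point on the line from shaft to roller, 28 mm from the shaft on the carriage side, 44 mm above the table: the low point lies here when it faces the roller (crank handle then straight away from the carriage, at rig +x).
- roller (a point): centre of the small steel roller (20 mm in diameter, upright axis, 44 mm above the table) at the carriage's front. It rests against the cam's low point when 38 mm from the shaft axis.
- push_face (a point): point in the middle of the rear face of the carriage's upright dark steel thumb plate, 83 mm behind the roller axis, 54 mm above the table. The plate is 50 mm wide (y) and 6 mm thick, from 22 to 78 mm above the table; its rear face looks to rig -x and is pushed toward +x. Behind it the profile plate is bare.
- cam (a joint): turn of the cam about its upright shaft in rad, counter-clockwise from above: 0 (or any multiple of 2 pi) with the low point facing the roller and the handle at rig +x. It starts 1.1 to 5.1 rad from there, stays where it is left, and takes about 5 N at the handle to turn.
- carriage (a joint): travel of the carriage along the rails in m: 0 fully back, about 0.040 when the roller rests against the cam's low point, which stops it; about 0.012 if it meets the high point. Starts at 0 to 0.006. Takes about 4 N to push, stays where it is left, no spring. The valve on it is 56 mm high above the table.
- tee: push-in tee fitting, grey and black, 34 x 26 x 16 mm, lying on the profile plate beside the carriage; leave it alone. Origin: centre of its underside.
- spare_roller: loose spare steel roller with a bore, 22 mm in diameter, 12 mm high, lying flat on the profile plate beside the carriage; leave it alone. Origin: centre of its underside.
- gauge: round pressure gauge lying face up on a far corner of the profile plate, 40 mm in diameter, 18 mm high, brass stem; leave it alone. Origin: centre of its underside.
- air_cylinder: pneumatic cylinder lying on the table, 200 x 36 x 36 mm; leave it alone. Origin: centre of its underside (middle of its length).
- solenoid: solenoid valve standing on the table, 75 x 30 x 60 mm; leave it alone. Origin: centre of its underside.
- wrench: open-ended wrench, 160 mm long, lying on the table; leave it alone. Origin: centre of its underside (middle of its length).
- screwdriver: screwdriver, 190 mm long, lying on the table; leave it alone. Origin: centre of its underside (middle of its length).

How it is judged:
By the outcome, as a careful person would: the job done as asked, in the order asked, and still so for the second after the job is handed in, with the robot touching nothing.
It also fails if it takes over 64 s, if anything falls off the work surface, if the arm or the gripper's body presses on something with over 40 N, if the wrist force passes 120 N, or if a joint passes its speed limit or range.

ROBOT

A 6-joint arm with a two-finger parallel gripper is mounted at the origin on the work surface. World frame = base frame: x ahead of the robot, y to its left, z up, the work surface at z = 0. Lengths are in mm, angles in rad, forces in N, time in s.
With the tool pointing down it reaches from about 350 to 975 mm from the base axis. Payload 7.1 kg.
Tool frame: the origin (TCP) lies between the finger pads; the fingertips stand 19 mm ahead of it and the grasp point (between the pads) is the TCP (ctrl.tcp_to_tips is the distance from the TCP to the fingertips, in mm); z points along the fingers, y is the line along which they close (so a half turn about z gives the same grasp; the last joint's range is limited). The gripper opens to 88 mm and grips with 3 to 60 N. Pads are 20 mm wide; open, the fingers measure 115 mm over their backs; the gripper's body (75 mm by 178 mm) begins 61 mm behind the grasp point.
Start: joints at [1.132, 0.423, 1.63, -0, 1.089, -0.019], TCP at [254.704, 570.728, 241.675] pointing down, gripper open.
Joint ranges: [-3, 3], [-0.9, 2.11], [0.09, 2.58], [-1.31, 4.45], [0.11, 2.69], [-2.54, 2.54]. Speed limits (rad/s): [2.39, 2.39, 3.01, 3.14, 3.14, 3.14].

INTERFACE

Orientations are given as a rotation vector (axis times angle).
In Python, from workcell import status, optics, ctrl gives the robot as it stands. The module is installed in compiled form; this text tells all that it offers.
- The arm moves only by the shell command python3 -m inch 'ROWS'. ROWS is JSON, a list that holds one entry, the list of rows, each a list of 7 numbers: the shift along the tool's x, y, z in mm, then the turn, a rotation vector about the tool's x, y, z in rad, then the opening in per cent of the stroke, from 0 (shut) to 100 (fully open). A call has 1 to 20 rows; each row is the pose to reach, as a shift and turn from the pose commanded when the call began, along the tool's axes at that moment; what a row does not reach only later rows make up. A row lasts 1/10 s, in which the tool goes at most 50 mm and 8.59 degrees, less where a joint would pass 70% of its speed; a pose out of reach is approached as far as the arm can. A call with a gripper value outside its range is refused whole. The fingers move at their own pace and stop on an object; the grip force is fixed at half the most. Time passes only in rows, so rows that repeat a pose let the fingers close. It gives the time, the measured TCP pose, the force, the opening and the grip force at its end, in the units of the state.
- status.get_obs(): the state, without advancing time (a new reading comes with each control period).
- optics.get_image(name): name is "scene" or "top" or "wrist"; returns a dict with "frame" (420x560x3 uint8, red, green, blue), "fx", "fy", "cx", "cy" (pixels), "rvec" (rotation vector, rad) and "tvec" (3), from world to camera coordinates, as OpenCV has them; the wrist camera has in their place "hand_eye" (4x4, takes a point from camera to tool coordinates, whose origin is the TCP and whose axes are the flange's). Camera axes: x right, y down, z forward; pixel columns grow to the right and rows downward; lengths in mm; the calibration is good to about 2 mm. A picture is of the moment at which its call begins: read the wrist's pose just before it. There is no depth.
- ctrl.close_job(): hands the job in; it is judged then, once.
The state is a dict: "t": time; "qpos": joint angles; "qvel": joint speeds; "joint_torque": joint torques, N m; "ee_pos": TCP position; "orientation": TCP orientation; "ft_force": force on the tool from outside, world axes, zero at the start; "moment": the same for the moment, N m; "width": finger opening in mm; "grasp_force": force on a finger pad.
Only numpy, scipy, OpenCV 4.12 (cv2) and the standard library are available. Lean on these libraries where they do the work, as an engineer would, in place of code of your own. Each camera call takes 0.05 s, during which the arm holds its last target. There are 200 camera calls.

## Working session

There is one attempt and no reset: what is moved stays moved. The work goes in short steps, Python scripts to look and compute and a shell command to move; the robot and the scene stay as the last step left them, time stands still between calls to the robot, and variables do not carry over. Pictures are saved under pics/ and viewed, at most 13 in all, crops included, and the job is handed in when it is done.

```bash
mkdir -p pics; cat > h.py <<'E'
import numpy as np, cv2, pickle
from workcell import status, optics, ctrl
def R(v): return cv2.Rodrigues(np.array(v,float))[0]
def snap(n,f):
    im=optics.get_image(n); cv2.imwrite(f'pics/{f}.png',im['frame'][:,:,::-1]); pickle.dump(im,open(f'pics/{f}.pkl','wb')); return im
def load(f): return pickle.load(open(f'pics/{f}.pkl','rb'))
def ray(im,u,v,z):
    Rm=R(im['rvec']);t=np.array(im['tvec']).ravel();c=-Rm.T@t
    d=Rm.T@np.array([(u-im['cx'])/im['fx'],(v-im['cy'])/im['fy'],1]); return c+d*(z-c[2])/d[2]
def proj(im,p):
    q=R(im['rvec'])@np.array(p,float)+np.array(im['tvec']).ravel(); return im['fx']*q[0]/q[2]+im['cx'],im['fy']*q[1]/q[2]+im['cy']
E
python3 - <<'E'
from h import *
a=snap('top','top0');b=snap('scene','sc0')
cv2.imwrite('pics/top0.png',a['frame'][:,:,::-1])
o=status.get_obs();print(o['t'],o['ee_pos'],o['orientation'],R(o['orientation']).round(3),o['ft_force'])
for i in(a,b):print(-R(i['rvec']).T@np.ravel(i['tvec']),i['fx'])
E
```

```text
0.1 [254.51637004 570.32778332 240.996067  ] [-6.54522836e-01 -3.07235560e+00  2.03249686e-03] [[-0.913  0.408 -0.001]
 [ 0.408  0.913 -0.001]
 [ 0.    -0.001 -1.   ]] [ 0.75886584 -0.37185282  0.80565558]
[ 424.64642724  -24.60308341 1329.28327272] 433.5756679715156
[1134.35894714  416.97256653  859.46130121] 409.2188741820607
```

View pics/top0.png

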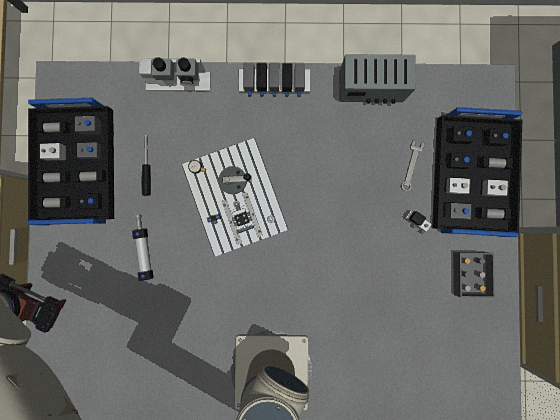

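View pics/sc0.png

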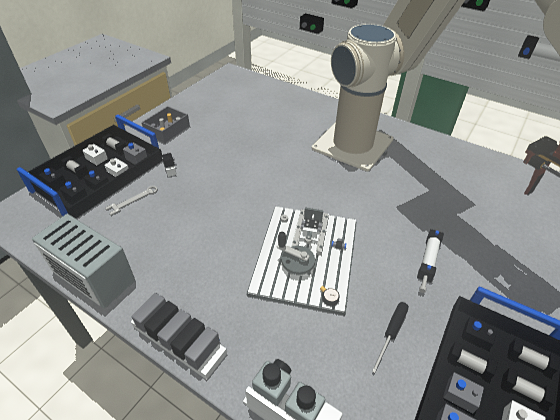

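The top view shows the plate at about (235,197), the cam at (234,180) and the black handle to its right at about (248,177). I'll fit the plate and zoom in.

```bash
python3 - <<'E'
from h import *
a=load('top0');f=a['frame'];g=cv2.cvtColor(f,cv2.COLOR_RGB2GRAY)
m=((g>165)*255).astype(np.uint8);m[:130]=0;m[265:]=0;m[:,:175]=0;m[:,295:]=0
m=cv2.morphologyEx(m,cv2.MORPH_CLOSE,np.ones((9,9)))
c=max(cv2.findContours(m,0,2)[0],key=cv2.contourArea)
r=cv2.minAreaRect(c);bx=cv2.boxPoints(r);print(r)
P=np.array([ray(a,*p,20) for p in bx]);print(P.round(1))
print('ctr',P.mean(0),[np.linalg.norm(P[i]-P[i-1]).round(1) for i in range(4)])
x=f[130:265,170:300];x=cv2.resize(x,None,fx=4.4,fy=4.4,interpolation=cv2.INTER_CUBIC);cv2.imwrite('pics/t1.png',x[:,:,::-1])
E
```

```text
((234.15328979492188, 196.67152404785156), (98.08025360107422, 76.89218139648438), 70.01689147949219)
[[623.5 281.2  20. ]
 [706.1  62.2  20. ]
 [426.3 -42.5  20. ]
 [345.2 174.2  20. ]]
ctr [525.29048148 118.77873871  20.        ] [np.float64(298.1), np.float64(234.1), np.float64(298.8), np.float64(231.4)]
```

View pics/t1.png

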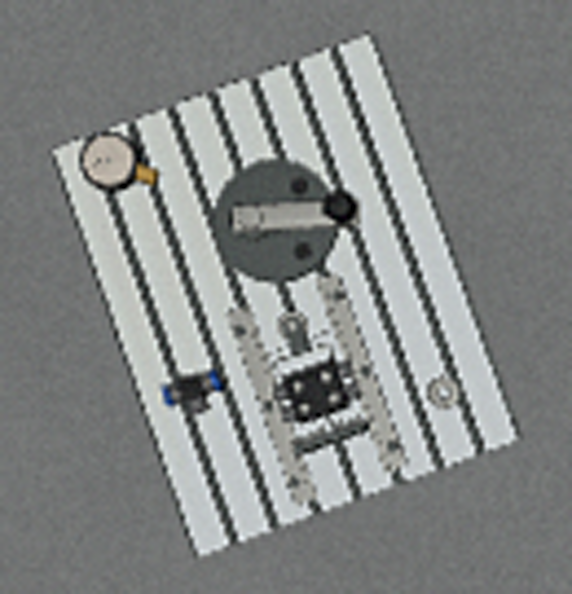

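The crop shows the handle top at (340,207) and the arm's shaft end near (250,217). The roller is at (293,328), the thumb plate's top edge runs from (300,445) to (368,425), and the tee is at (193,390). Converting these to positions now.

```bash
python3 - <<'E'
from h import *
a=load('top0');b=load('sc0')
w=lambda x,y,z:ray(a,170+(x+.5)/4.4-.5,130+(y+.5)/4.4-.5,z)
c=np.array([525.3,118.8]);th=.362;u=np.array([np.cos(th),np.sin(th)]);v=np.array([-u[1],u[0]])
rig=lambda p:np.array([(p[:2]-c)@u,(p[:2]-c)@v]).round(1)
for n,p in dict(handle=w(340,207,116),roller=w(293,328,50),pl=w(300,447,78),pr=w(368,428,78),tee=w(193,390,28),spare=w(442,391,32),gauge=w(108,161,38)).items():print(n,p.round(1),rig(p))
s=c+50*u;print('shaft',s)
h=w(340,207,116)[:2]-s;print(np.hypot(*h),np.arctan2(h[1],h[0])-th)
# dark circle of cam & handle blob in top
f=a['frame'].max(2);m=((f<45)*255).astype(np.uint8);m[:165]=0;m[190:]=0;m[:,:238]=0;m[:,258:]=0
n,l,st,ce=cv2.connectedComponentsWithStats(m);print(st[1:],ce[1:])
print('proj scene',proj(b,[*s,77]),proj(b,[*w(340,207,116)[:2],116]))
x=b['frame'][195:320,235:370];cv2.imwrite('pics/s1.png',cv2.resize(x,None,fx=4.4,fy=4.4,interpolation=cv2.INTER_CUBIC)[:,:,::-1])
E
```

```text
handle [573.9  73.1 116. ] [ 29.3 -60. ]
roller [500.  108.9  50. ] [-27.2  -0.3]
pl [420.3 100.2  78. ] [-104.8   19.8]
pr [433.2  55.8  78. ] [-108.5  -26.3]
tee [458.3 178.9  28. ] [-41.4  79.9]
spare [459.1   8.8  32. ] [-100.9  -79.5]
gauge [613.6 238.1  38. ] [124.8  80.3]
shaft [572.05952019 136.50726606]
63.43371547169842 -1.903498159873675
[[245 166   1   1   1]
 [246 169   1   1   1]
 [238 171   2   3   5]
 [257 170   1   1   1]
 [244 173   7   9  33]
 [245 185   1   1   1]
 [238 186   2   3   5]
 [253 188   1   1   1]] [[245.         166.        ]
 [246.         169.        ]
 [238.4        171.8       ]
 [257.         170.        ]
 [246.87878788 176.84848485]
 [245.         185.        ]
 [238.4        186.8       ]
 [253.         188.        ]]
proj scene (np.float64(304.12882681899015), np.float64(253.26964174256028)) (np.float64(282.0955052620545), np.float64(232.26070568861053))
```

View pics/s1.png

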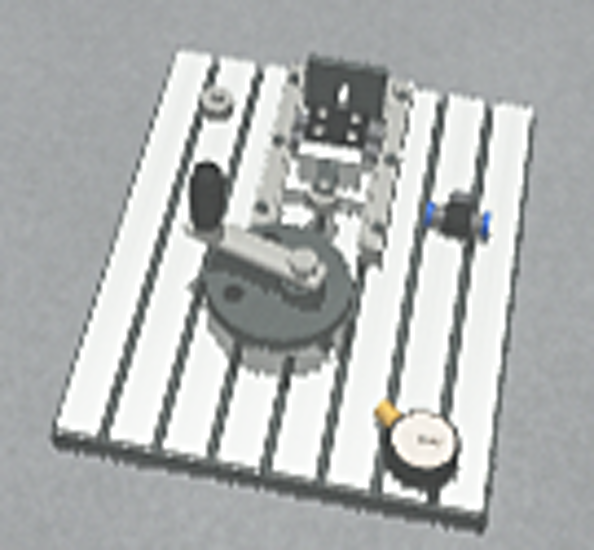

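The scene view agrees with the top-view estimate: the nut lands at (303,260) and the handle top at (207,172). The handle is at about -1.90 rad relative to the goal, so it needs pushing counter-clockwise. I'll work out the approach and the push rows together.

```bash
cat >> h.py <<'E'
c=np.array([525.3,118.8]);th=.362;u=np.array([np.cos(th),np.sin(th)]);v=np.array([-u[1],u[0]]);s=c+50*u
def rows(W,o=None):
    "W: world x,y,z,azimuth of tool y"
    o=o or status.get_obs();R0=R(o['orientation']);az0=np.arctan2(R0[1,1],R0[0,1])
    print('now',o['t'],np.round(o['ee_pos'],1),round(az0,3),np.round(o['ft_force'],1),np.round(o['qpos'],2))
    for w in W: print(*(R0.T@(np.array(w[:3])-o['ee_pos'])).round(1),'rz',round(az0-w[3],3))
def orb(phi,d,z): # phi: handle angle relative to rig +x
    a=phi+th;p=s+62*np.array([np.cos(a),np.sin(a)])-d*np.array([-np.sin(a),np.cos(a)]);return [*p,z,a+np.pi/2]
E
python3 -c "
from h import *
rows([orb(-1.9,38,225),orb(-1.9,38,101)])"
```

```text
now 0.1 [254.5 570.3 241. ] 1.151 [ 0.8 -0.4  0.8] [ 1.13  0.42  1.63 -0.    1.09 -0.02]
-459.7 -339.1 16.4 rz 1.118
-459.7 -338.9 140.4 rz 1.118
```

```bash
python3 -m inch '[[[-40,-30,5,0,0,0.1,0],[-80,-59,10,0,0,0.2,0],[-115,-85,16,0,0,0.3,0],[-150,-111,16,0,0,0.4,0],[-190,-140,16,0,0,0.5,0],[-230,-170,16,0,0,0.6,0],[-270,-200,16,0,0,0.7,0],[-310,-229,16,0,0,0.8,0],[-350,-258,16,0,0,0.9,0],[-390,-288,16,0,0,1.0,0],[-425,-314,16,0,0,1.08,0],[-460,-339,16,0,0,1.118,0],[-460,-339,16,0,0,1.118,0],[-460,-339,16,0,0,1.118,0],[-460,-339,16,0,0,1.118,0]]]'
python3 - <<'E'
from h import *
rows([orb(-1.9,38,101)])
snap('top','top1')
x=load('top1')['frame'][130:265,170:300];cv2.imwrite('pics/t2.png',cv2.resize(x,None,fx=4.4,fy=4.4)[:,:,::-1])
E
```

```text
t: 1.6
ee_pos: [535.8, 74.4, 225.3]
orientation: [-2.183, -2.258, 0.001]
ft_force: [0.5, -0.2, 0.3]
width: 0.5
grasp_force: 0.0
now 1.6 [535.8  74.4 225.3] 0.034 [ 0.5 -0.2  0.3] [0.12 0.32 1.83 0.   0.99 0.08]
-1.1 0.4 124.3 rz 0.001
```

```bash
python3 -m inch '[[[-1,0,30,0,0,0,0],[-1,0,60,0,0,0,0],[-1,0,90,0,0,0,0],[-1,0,115,0,0,0,0],[-1,0,124,0,0,0,0],[-1,0,124,0,0,0,0],[-1,0,124,0,0,0,0]]]'
python3 - <<'E'
from h import *
o=status.get_obs();snap('wrist','w1')
print('first part: creep');rows([orb(p,d,101) for p,d in [(-1.9,30),(-1.9,24)]+[(-1.9+.1*k,23.5) for k in range(1,16)]],o)
E
```

```text
t: 2.35
ee_pos: [537.1, 73.3, 102.6]
orientation: [2.183, 2.258, 0.001]
ft_force: [-0.3, 0.1, -0.1]
width: 0.3
grasp_force: 0.0
first part: creep
now 2.35 [537.1  73.3 102.6] 0.034 [-0.3  0.1 -0.1] [0.11 0.51 1.9  0.   0.73 0.08]
-0.0 7.0 1.6 rz 0.001
-0.0 13.0 1.6 rz 0.001
-2.1 19.8 1.6 rz -0.099
-3.5 26.3 1.6 rz -0.199
-4.2 32.9 1.6 rz -0.299
-4.3 39.5 1.6 rz -0.399
-3.7 46.1 1.6 rz -0.499
-2.5 52.7 1.6 rz -0.599
-0.6 59.0 1.6 rz -0.699
1.9 65.1 1.6 rz -0.799
4.9 71.0 1.6 rz -0.899
8.6 76.5 1.6 rz -0.999
12.8 81.7 1.6 rz -1.099
17.5 86.3 1.6 rz -1.199
22.6 90.5 1.7 rz -1.299
28.2 94.2 1.7 rz -1.399
34.0 97.3 1.7 rz -1.499
```

View pics/w1.png

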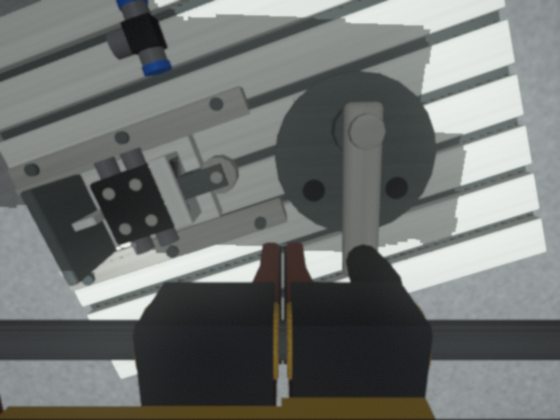

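The wrist view shows the shut fingers at (283,260) with the handle to their right at (375,265), clear of the tips. The carriage, roller and cam are visible at left. Creeping into contact and starting the arc slowly.

```bash
python3 -m inch '[[[0,4,1,0,0,0,0],[0,7,1,0,0,0,0],[0,10,1,0,0,0,0],[0,13,1,0,0,0,0],[-1,16.4,1,0,0,-0.05,0],[-2.1,19.8,1,0,0,-0.1,0],[-2.8,23,1,0,0,-0.15,0],[-3.5,26.3,1,0,0,-0.2,0],[-3.9,29.6,1,0,0,-0.25,0],[-4.2,32.9,1,0,0,-0.3,0],[-4.3,36.2,1,0,0,-0.35,0],[-4.3,39.5,1,0,0,-0.4,0],[-4,42.8,1,0,0,-0.45,0],[-3.7,46.1,1,0,0,-0.5,0]]]'
python3 - <<'E'
from h import *
o=status.get_obs();im=snap('top','top2')
m=((im['frame'].max(2)<45)*255).astype(np.uint8)
x=im['frame'][130:265,170:300];cv2.imwrite('pics/t3.png',cv2.resize(x,None,fx=4.4,fy=4.4)[:,:,::-1])
rows([orb(-1.4+.1*k,23.5,101) for k in range(1,14)],o)
E
```

```text
t: 3.8
ee_pos: [581.9, 69.9, 100.6]
orientation: [-1.554, -2.728, 0.003]
ft_force: [-4.8, -2.6, 2.8]
width: 0.2
grasp_force: 2.6
now 3.8 [581.9  69.9 100.6] 0.535 [-4.8 -2.6  2.8] [ 0.1   0.56  1.8  -0.    0.79 -0.43]
-1.7 8.2 -0.5 rz -0.098
-3.1 14.7 -0.5 rz -0.198
-3.9 21.2 -0.5 rz -0.298
-4.0 27.9 -0.5 rz -0.398
-3.4 34.5 -0.5 rz -0.498
-2.2 41.0 -0.6 rz -0.598
-0.3 47.3 -0.6 rz -0.698
2.2 53.5 -0.6 rz -0.798
5.3 59.3 -0.6 rz -0.898
8.9 64.9 -0.6 rz -0.998
13.1 70.0 -0.6 rz -1.098
17.8 74.7 -0.6 rz -1.198
22.9 78.9 -0.6 rz -1.298
```

View pics/t3.png

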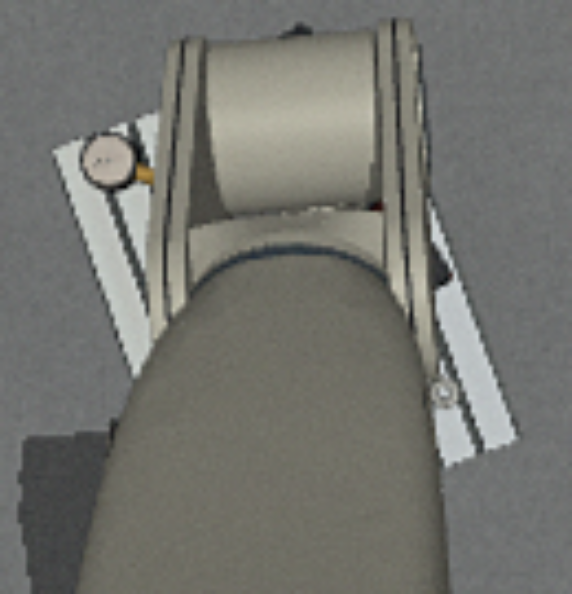

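The top view is blocked by the arm. The force is about 5.4 N, so contact is as expected. Continuing to just short of the goal, then checking with the wrist camera.

```bash
python3 -m inch '[[[-1,4,0,0,0,-0.05,0],[-1.7,7.5,0,0,0,-0.1,0],[-2.5,11,0,0,0,-0.15,0],[-3.1,14.5,0,0,0,-0.2,0],[-3.6,17.8,0,0,0,-0.25,0],[-3.9,21.2,0,0,0,-0.3,0],[-4,24.5,0,0,0,-0.35,0],[-4,27.9,0,0,0,-0.4,0],[-3.8,31.2,0,0,0,-0.45,0],[-3.4,34.5,0,0,0,-0.5,0],[-2.9,37.8,0,0,0,-0.55,0],[-2.2,41,0,0,0,-0.6,0],[-1.3,44.2,0,0,0,-0.65,0],[-0.3,47.3,0,0,0,-0.7,0],[0.9,50.5,0,0,0,-0.75,0],[2.2,53.5,0,0,0,-0.8,0],[3.7,56.4,0,0,0,-0.85,0],[5.3,59.3,0,0,0,-0.9,0],[7,62.1,0,0,0,-0.95,0],[8.9,64.9,0,0,0,-1.0,0]]]'
python3 - <<'E'
from h import *
o=status.get_obs();im=snap('wrist','w2');im['o']=o;pickle.dump(im,open('pics/w2.pkl','wb'));snap('scene','sc2')
rows([orb(-.4+.1*k,23.5,101) for k in range(1,6)],o)
x=load('sc2')['frame'][175:320,205:370];x=cv2.resize(x,None,fx=3,fy=3,interpolation=2)
y=cv2.resize(im['frame'],(480,435));
cv2.imwrite('pics/c2.png',cv2.resize(np.hstack([x,y]),None,fx=.8,fy=.8)[:,:,::-1])
E
```

```text
t: 5.85
ee_pos: [633.4, 110.4, 100.4]
orientation: [-0.058, -3.139, 0.002]
ft_force: [-3.5, -3.8, 2.3]
width: 0.3
grasp_force: 2.2
now 5.85 [633.4 110.4 100.4] 1.534 [-3.5 -3.8  2.3] [ 0.15  0.63  1.66 -0.    0.85 -1.38]
-1.7 6.6 -0.6 rz -0.099
-3.1 13.0 -0.6 rz -0.199
-3.9 19.6 -0.6 rz -0.299
-4.0 26.3 -0.6 rz -0.399
-3.4 32.9 -0.6 rz -0.499
```

View pics/c2.png

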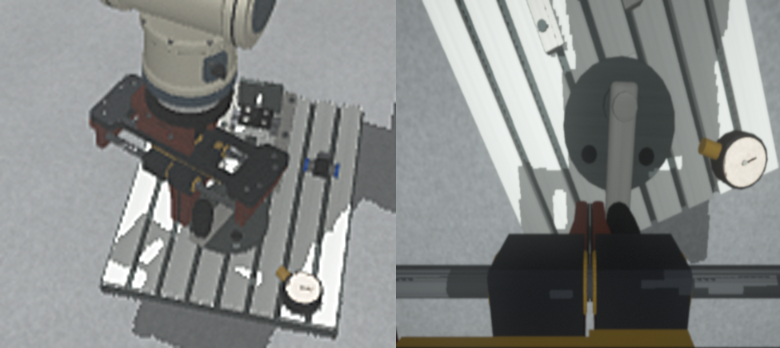

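The wrist view shows the crank arm from the nut at (624,105) down to the handle at about (620,205), with the finger touching the handle's left side. I'll measure the arm's angle from its edges.

```bash
cat >> h.py <<'E'
def wray(im,o,u,v,z):
    H=np.array(im['hand_eye']);R0=R(o['orientation']);d=R0@H[:3,:3]@np.array([(u-im['cx'])/im['fx'],(v-im['cy'])/im['fy'],1]);q=R0@H[:3,3]+o['ee_pos'];return q+d*(z-q[2])/d[2]
def wproj(im,o,p):
    H=np.array(im['hand_eye']);q=H[:3,:3].T@(R(o['orientation']).T@(np.array(p,float)-o['ee_pos'])-H[:3,3]);return im['fx']*q[0]/q[2]+im['cx'],im['fy']*q[1]/q[2]+im['cy']
def armangle(im,o,phi):
    "arm edge segments on z=70 near the arm; angle relative to rig +x and offset from shaft"
    g=cv2.cvtColor(im['frame'],cv2.COLOR_RGB2GRAY)
    L=cv2.createLineSegmentDetector().detect(g)[0].reshape(-1,4);out=[]
    for l in L:
        P=wray(im,o,*l[:2],70)[:2];Q=wray(im,o,*l[2:],70)[:2];n=np.hypot(*(Q-P))
        if n<15:continue
        a=np.arctan2(*(Q-P)[::-1])-th;a=(a-phi+np.pi/2)%np.pi-np.pi/2+phi
        e=np.array([np.cos(a+th),np.sin(a+th)]);nrm=np.array([-e[1],e[0]]);off=((P+Q)/2-s)@nrm;al=((P+Q)/2-s)@e
        if abs(a-phi)<.3 and abs(off)<16 and -20<al<62:print('ang',a.round(3),'off',off.round(1),'along',al.round(1),'len',n.round(1),l.round(0))
E
python3 - <<'E'
from h import *
im=load('w2');o=im['o'];print('nut pred px',wproj(im,o,[*s,77]),'handle',wproj(im,o,[*orb(-.4,0,0)[:2],116]))
armangle(im,o,-.4)
E
```

```text
nut pred px (np.float64(340.23369729917454), np.float64(126.28895040906279)) handle (np.float64(348.8297737098643), np.float64(300.42314613472655))
ang -0.438 off 5.6 along 19.1 len 57.1 [342. 227. 352. 104.]
ang -0.432 off -11.7 along 19.8 len 60.5 [313. 101. 306. 231.]
```

```bash
python3 -m inch '[[[-0.8,3.3,0,0,0,-0.05,0],[-1.7,6.6,0,0,0,-0.1,0],[-2.4,9.8,0,0,0,-0.15,0],[-3.1,13,0,0,0,-0.2,0],[-3.6,16.3,0,0,0,-0.25,0],[-3.9,19.6,0,0,0,-0.3,0],[-4,23,0,0,0,-0.35,0],[-4,26,0,0,0,-0.4,0],[-4,26,0,0,0,-0.4,0]]]'
cat >> h.py <<'E'
def slots(im,o,z=20):
    g=cv2.cvtColor(im['frame'],cv2.COLOR_RGB2GRAY);L=cv2.createLineSegmentDetector().detect(g)[0].reshape(-1,4);A=[];W=[]
    for l in L:
        P=wray(im,o,*l[:2],z)[:2];Q=wray(im,o,*l[2:],z)[:2];n=np.hypot(*(Q-P));a=(np.arctan2(*(Q-P)[::-1])-th+np.pi/2)%np.pi-np.pi/2
        if n>60 and abs(a)<.12:A.append(a);W.append(n)
    i=np.argsort(A);print('slot ang rel',np.round(np.array(A)[i],3),'wmed',np.average(A,weights=W).round(3),np.median(A).round(3))
E
python3 - <<'E'
from h import *
slots(load('w2'),load('w2')['o'])
o=status.get_obs();im=snap('wrist','w3');im['o']=o;pickle.dump(im,open('pics/w3.pkl','wb'))
armangle(im,o,0);slots(im,o)
rows([orb(0,23.5,101),orb(.05,23.5,101)],o)
E
```

```text
t: 6.85
ee_pos: [639.0, 136.6, 100.5]
orientation: [0.564, -3.09, 0.001]
ft_force: [-0.2, -2.6, -0.0]
width: 0.6
grasp_force: 1.3
slot ang rel [-0.003 -0.002 -0.002 -0.001 -0.001 -0.001 -0.    -0.     0.004] wmed -0.0 -0.001
ang -0.001 off 12.9 along 58.9 len 28.8 [358. 276. 361. 221.]
ang -0.033 off 5.4 along 17.6 len 57.4 [342. 224. 352. 101.]
ang -0.029 off -12.0 along 17.9 len 59.0 [312.  98. 306. 226.]
slot ang rel [-0.033 -0.029 -0.003 -0.002 -0.002 -0.002 -0.001 -0.001 -0.001 -0.001
 -0.001 -0.     0.002  0.004] wmed -0.004 -0.001
now 6.85 [639.  136.6 100.5] 1.932 [-0.2 -2.6 -0. ] [ 0.19  0.64  1.64 -0.    0.86 -1.74]
0.7 0.2 -0.5 rz -0.001
-0.4 3.3 -0.5 rz -0.051
```

The rig yaw is confirmed. The arm is at -0.031 rad, so about 2 mm more is needed.

```bash
python3 -m inch '[[[0,1,0,0,0,-0.015,0],[0,2.0,0,0,0,-0.03,0],[0,2.0,0,0,0,-0.03,0],[0,2.0,0,0,0,-0.03,0]]]'
python3 - <<'E'
from h import *
o=status.get_obs();im=snap('wrist','w4')
armangle(im,o,0)
E
```

```text
t: 7.3
ee_pos: [638.8, 138.8, 100.7]
orientation: [-0.611, 3.081, -0.0]
ft_force: [2.4, -5.0, -2.6]
width: 0.6
grasp_force: 2.1
ang 0.002 off 12.7 along 57.1 len 23.4 [354. 268. 357. 223.]
ang -0.001 off 5.4 along 17.5 len 57.5 [342. 224. 351. 101.]
ang 0.004 off -12.0 along 18.0 len 58.5 [312.  99. 306. 226.]
```

Cam is at about 0.00 rad. Backing off along -y and then up.

```bash
python3 -m inch '[[[0,-6,0,0,0,0,0],[0,-16,0,0,0,0,0],[0,-25,0,0,0,0,0],[0,-25,-30,0,0,0,0],[0,-25,-70,0,0,0,0],[0,-25,-110,0,0,0,0],[0,-25,-110,0,0,0,0]]]'
python3 - <<'E'
from h import *
o=status.get_obs();im=snap('wrist','w5');armangle(im,o,0)
p=c+u*-150+v*-1.5
rows([[*p,210,th],[*p,66,th]],o)
E
```

```text
t: 8.05
ee_pos: [651.7, 115.7, 217.1]
orientation: [-0.609, 3.071, -0.0]
ft_force: [0.2, 0.0, 0.6]
width: 0.4
grasp_force: 0.0
ang -0.005 off 5.3 along 6.5 len 34.0 [356. 145. 360.  98.]
ang 0.009 off -12.2 along 15.5 len 52.9 [336.  97. 332. 168.]
now 8.05 [651.7 115.7 217.1] 1.962 [0.2 0.  0.6] [ 0.16  0.5   1.57  0.    1.06 -1.8 ]
265.7 54.1 4.3 rz 1.6
267.1 54.4 148.3 rz 1.6
```

```bash
python3 -m inch '[[[17,3,0,0,0,0.1,0],[34,7,0,0,0,0.2,0],[50,10,0,0,0,0.3,0],[67,13,0,0,0,0.4,0],[83,17,0,0,0,0.5,0],[100,20,0,0,0,0.6,0],[117,24,0,0,0,0.7,0],[133,27,0,0,0,0.8,0],[150,30,0,0,0,0.9,0],[167,34,0,0,0,1.0,0],[183,37,0,0,0,1.1,0],[200,40,0,0,0,1.2,0],[217,44,0,0,0,1.3,0],[233,47,0,0,0,1.4,0],[250,51,0,0,0,1.5,0],[266,54,4,0,0,1.6,0],[266,54,4,0,0,1.6,0],[266,54,4,0,0,1.6,0]]]'
python3 - <<'E'
from h import *
o=status.get_obs();im=snap('wrist','w6');im['o']=o;pickle.dump(im,open('pics/w6.pkl','wb'))
for x,y,z in [(-110,25,78),(-110,-25,78),(-27,0,50),(50,0,77)]:print(np.round(wproj(im,o,[*(c+x*u+y*v),z])))
p=c+u*-150+v*-1.5
rows([[*p,66,th]],o)
E
```

```text
t: 9.9
ee_pos: [381.7, 63.8, 206.3]
orientation: [-1.781, -2.588, 0.0]
ft_force: [-0.5, -0.1, 0.3]
width: 0.6
grasp_force: 0.0
[343. 170.]
[340. 236.]
[438. 196.]
[556. 204.]
now 9.9 [381.7  63.8 206.3] 0.365 [-0.5 -0.1  0.3] [ 0.13  0.12  2.16  0.    0.86 -0.23]
-1.0 3.8 140.3 rz 0.003
```

View pics/w6.png

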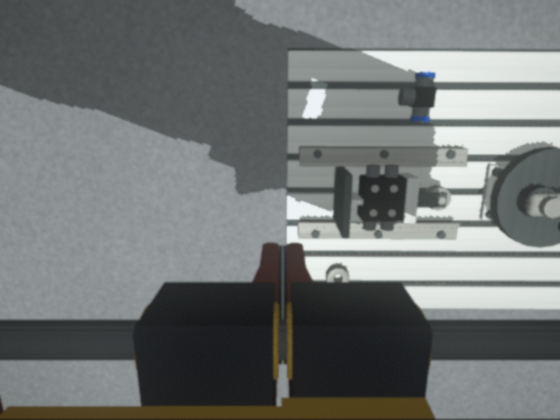

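The wrist view shows the thumb plate's top at (343,167)–(340,237), the roller at (439,198) and the nut at (545,204), matching the predictions. The fingers are behind the carriage. Descending.

```bash
python3 -m inch '[[[-1,2,30,0,0,0,0],[-1,3,70,0,0,0,0],[-1,3,105,0,0,0,0],[-1,3,130,0,0,0,0],[-1,3,140,0,0,0,0],[-1,3,140,0,0,0,0],[-1,3,140,0,0,0,0]]]'
python3 - <<'E'
from h import *
rows([[*(c+u*x+v*-1.5),66,th] for x in(-125,-115,-86)])
E
```

```text
t: 10.65
ee_pos: [385.6, 64.2, 67.2]
orientation: [1.783, 2.586, 0.001]
ft_force: [0.3, -0.1, 0.2]
width: 0.5
grasp_force: 0.0
now 10.65 [385.6  64.2  67.2] 0.363 [ 0.3 -0.1  0.2] [ 0.13  0.43  2.23  0.    0.48 -0.23]
0.0 25.0 1.2 rz 0.001
0.0 35.0 1.2 rz 0.001
-0.0 64.0 1.2 rz 0.001
```

```bash
python3 -m inch '[[[0,8,1,0,0,0,0],[0,16,1,0,0,0,0],[0,20,1,0,0,0,0],[0,23,1,0,0,0,0],[0,26,1,0,0,0,0],[0,29,1,0,0,0,0],[0,32,1,0,0,0,0],[0,35,1,0,0,0,0],[0,38,1,0,0,0,0],[0,41,1,0,0,0,0],[0,44,1,0,0,0,0],[0,47,1,0,0,0,0],[0,50,1,0,0,0,0],[0,53,1,0,0,0,0],[0,55,1,0,0,0,0],[0,55,1,0,0,0,0]]]'
python3 - <<'E'
from h import *
o=status.get_obs();im=snap('wrist','w7');im['o']=o;pickle.dump(im,open('pics/w7.pkl','wb'))
rows([[*(c+u*-86+v*-1.5),66,th]],o)
for x,y,z in [(-80,0,78),(12,0,50),(22,0,50),(50,0,77)]:print(np.round(wproj(im,o,[*(c+x*u+y*v),z])))
E
```

```text
t: 12.25
ee_pos: [436.7, 83.8, 65.6]
orientation: [1.784, 2.586, 0.001]
ft_force: [-1.3, -0.8, -1.4]
width: 0.4
grasp_force: 0.8
now 12.25 [436.7  83.8  65.6] 0.363 [-1.3 -0.8 -1.4] [ 0.16  0.48  2.12  0.    0.54 -0.2 ]
-0.2 9.3 -0.4 rz 0.001
[322. 292.]
[519. 263.]
[541. 263.]
[660. 291.]
```

View pics/w7.png

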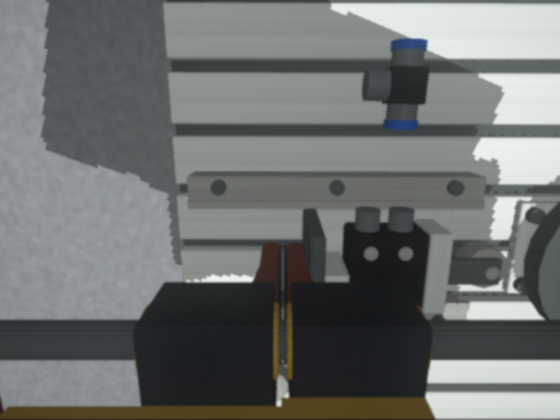

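The wrist view shows the fingers against the thumb plate at (305,250), the roller at (492,265) and the cam rim at about (525,270), so roughly 10 mm remains. Creeping forward.

```bash
python3 -m inch '[[[0,2,0,0,0,0,0],[0,4,0,0,0,0,0],[0,5.5,0,0,0,0,0],[0,7,0,0,0,0,0],[0,8,0,0,0,0,0],[0,8,0,0,0,0,0]]]'; sleep 0
python3 -m inch '[[[0,0.7,0,0,0,0,0],[0,1.4,0,0,0,0,0],[0,1.4,0,0,0,0,0]]]'
```

```text
t: 12.9
ee_pos: [443.9, 86.6, 65.7]
orientation: [1.784, 2.586, 0.0]
ft_force: [-1.7, -1.1, -1.0]
width: 0.4
grasp_force: 1.3
t: 13.2
ee_pos: [445.0, 87.0, 65.7]
orientation: [1.784, 2.586, 0.0]
ft_force: [-3.0, -2.9, -0.8]
width: 0.3
grasp_force: 1.5
```

```bash
python3 -m inch '[[[0,0.6,0,0,0,0,0],[0,1.2,0,0,0,0,0],[0,1.2,0,0,0,0,0]]]'; python3 -m inch '[[[0,0.4,0,0,0,0,0],[0,0.8,0,0,0,0,0],[0,0.8,0,0,0,0,0]]]'
python3 - <<'E'
from h import *
o=status.get_obs();im=snap('wrist','w8');im['o']=o;pickle.dump(im,open('pics/w8.pkl','wb'))
rows([[*(c+u*-86+v*-1.5),66,th]],o)
cv2.imwrite('pics/w8c.png',cv2.resize(im['frame'][180:340,280:560],None,fx=2.8,fy=2.8,interpolation=2)[:,:,::-1])
E
```

```text
t: 13.5
ee_pos: [446.2, 87.4, 65.7]
orientation: [1.784, 2.586, 0.0]
ft_force: [-2.7, -1.9, -0.4]
width: 0.2
grasp_force: 1.5
t: 13.8
ee_pos: [446.9, 87.7, 65.7]
orientation: [1.784, 2.586, 0.0]
ft_force: [-2.6, -2.1, -0.3]
width: 0.4
grasp_force: 1.6
now 13.8 [446.9  87.7  65.7] 0.363 [-2.6 -2.1 -0.3] [ 0.17  0.49  2.1  -0.    0.56 -0.2 ]
-0.2 -1.7 -0.3 rz 0.001
```

View pics/w8c.png

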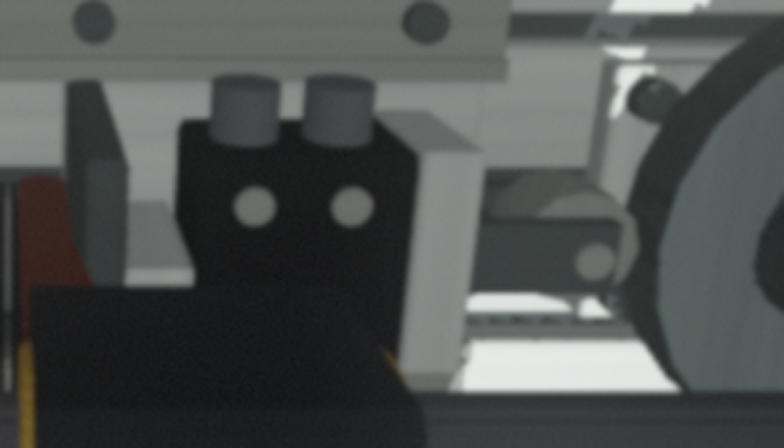

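The roller's front (637,245) is close to or at the cam's rim (about 635–655), but the force is still only friction (about 3.4 N). I'll creep on until the force rises.

```bash
f(){ grep -E 'ee_pos|ft_force'; }
python3 -m inch '[[[0,0.3,0,0,0,0,0],[0,0.6,0,0,0,0,0],[0,0.6,0,0,0,0,0]]]'|f; python3 -m inch '[[[0,0.3,0,0,0,0,0],[0,0.6,0,0,0,0,0],[0,0.6,0,0,0,0,0]]]'|f;python3 -m inch '[[[0,0.3,0,0,0,0,0],[0,0.6,0,0,0,0,0],[0,0.6,0,0,0,0,0]]]'|f
```

```text
ee_pos: [447.4, 87.9, 65.7]
ft_force: [-2.8, -2.2, 0.1]
ee_pos: [448.0, 88.1, 65.7]
ft_force: [-3.1, -1.9, -0.9]
ee_pos: [448.5, 88.3, 65.7]
ft_force: [-2.5, -1.9, -1.3]
```

```bash
f(){ grep -E 'ee_pos|ft_force'; }
python3 -m inch '[[[0,0.3,0,0,0,0,0],[0,0.6,0,0,0,0,0],[0,0.6,0,0,0,0,0]]]'|f; python3 -m inch '[[[0,0.3,0,0,0,0,0],[0,0.6,0,0,0,0,0],[0,0.6,0,0,0,0,0]]]'|f
python3 - <<'E'
from h import *
o=status.get_obs();im=snap('wrist','w9')
a=load('w8')['frame'][200:300,430:512];b=im['frame']
T=cv2.cvtColor(a,7)
for n,(x0,y0,x1,y1) in dict(roller=(455,240,508,285),rim=(515,220,559,320)).items():
    t=load('w8')['frame'][y0:y1,x0:x1];r=cv2.matchTemplate(b,t,cv2.TM_CCOEFF_NORMED);_,m,_,l=cv2.minMaxLoc(r);print(n,m,l[0]-x0,l[1]-y0)
E
```

```text
ee_pos: [449.1, 88.5, 65.7]
ft_force: [-3.0, -1.5, -1.3]
ee_pos: [449.7, 88.8, 65.7]
ft_force: [-2.5, -2.4, -1.9]
roller 0.7881761193275452 -2 0
rim 0.9617314338684082 -6 0
```

```bash
f(){ grep -E 'ee_pos|ft_force'; }
python3 -m inch '[[[0,0.3,0,0,0,0,0],[0,0.6,0,0,0,0,0],[0,0.6,0,0,0,0,0]]]'|f; python3 -m inch '[[[0,0.3,0,0,0,0,0],[0,0.6,0,0,0,0,0],[0,0.6,0,0,0,0,0]]]'|f
python3 - <<'E'
from h import *
o=status.get_obs();im=snap('wrist','w10')
x=np.hstack([cv2.resize(load(n)['frame'][215:310,430:560] if n!='w10' else im['frame'][215:310,430:560],None,fx=3,fy=3,interpolation=2) for n in('w8','w10')])
cv2.imwrite('pics/w10c.png',x[:,:,::-1])
E
```

```text
ee_pos: [449.8, 88.9, 65.6]
ft_force: [-3.7, -3.1, 0.4]
ee_pos: [450.0, 88.9, 65.6]
ft_force: [-6.1, -4.8, 2.1]
```

View pics/w10c.png

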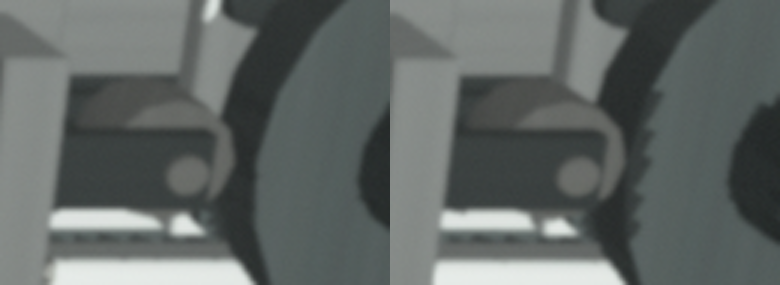

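The roller now overlaps the cam rim (right half, about (622,150)). The tool stopped moving while the force rose to about 8 N, so the roller is seated. Backing off and checking by numbers.

```bash
python3 -m inch '[[[0,-4,0,0,0,0,0],[0,-14,0,0,0,0,0],[0,-25,0,0,0,0,0],[0,-25,-30,0,0,0,0],[0,-25,-70,0,0,0,0],[0,-25,-110,0,0,0,0],[0,-25,-150,0,0,0,0],[0,-25,-150,0,0,0,0]]]'
python3 - <<'E'
from h import *
o=status.get_obs();im=snap('wrist','w11');armangle(im,o,0)
for x,y,z in [(12,0,50),(50,0,77)]:print(np.round(wproj(im,o,[*(c+x*u+y*v),z])))
g=cv2.medianBlur(cv2.cvtColor(im['frame'],7),3)
H=cv2.HoughCircles(g,cv2.HOUGH_GRADIENT,1,15,param1=80,param2=14,minRadius=8,maxRadius=16)
for q in H[0]:
    P=wray(im,o,q[0],q[1],50)[:2];r=np.array([(P-c)@u,(P-c)@v]).round(1)
    if abs(r[1])<15:print('circ',q,r)
E
```

```text
t: 16.85
ee_pos: [429.9, 80.7, 220.3]
orientation: [1.78, 2.58, 0.011]
ft_force: [0.8, -0.5, -1.5]
width: 0.9
grasp_force: 0.0
ang -0.009 off 6.5 along 22.0 len 68.3 [542. 187. 457. 186.]
ang 0.046 off -11.7 along 19.0 len 38.6 [469. 209. 517. 206.]
ang -0.029 off -9.4 along 49.4 len 16.5 [539. 208. 519. 207.]
ang 0.01 off 11.4 along 19.4 len 31.9 [477. 180. 517. 180.]
[415. 189.]
[475. 197.]
circ [460.5 192.5  15.4] [51.4 -2.9]
circ [409.5 191.5  15.4] [ 7.6 -1.9]
circ [475.5 200.5  14.2] [65.2 -9.9]
circ [552.5 202.5  13.2] [132.3 -11.8]
```

```bash
python3 -c "
from workcell import ctrl
print(ctrl.close_job())"
```

```text
the job is handed in; nothing more can be done
None
```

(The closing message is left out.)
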